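# Clamp a sensor probe in the length-check fixture

## Robot

A 6-joint arm with a two-finger parallel gripper is mounted at the origin on the work surface. World frame = base frame: x ahead of the robot, y to its left, z up, the work surface at z = 0. Lengths are in m, angles in rad, forces in N, time in s.
With the tool pointing down it reaches from about 0.2 to 0.875 m from the base axis. Payload 3.4 kg.
Tool frame: the origin (TCP) lies midway between the tips of the shut fingers; the grasp point (between the pads) lies 19 mm behind it (manip.hold_point_z is the distance from the TCP to the grasp point, in m); z points along the fingers, y is the line along which they close (so a half turn about z gives the same grasp; the last joint's range is limited). The gripper opens to 94 mm and grips with 3 to 60 N. Pads are 16 mm wide; open, the fingers measure 119 mm over their backs; the gripper's body (75 mm by 177 mm) begins 78 mm behind the grasp point.
Start: joints at [-1.359, 0.276, 1.505, -0, 1.361, -0.121], TCP at [0.188, -0.543, 0.179] pointing down, gripper open.
Joint ranges: [-2.89, 2.89], [-0.75, 2.08], [0.22, 2.7], [-1.18, 4.32], [0.11, 2.71], [-2.7, 2.7]. Speed limits (rad/s): [2.57, 2.57, 3.14, 3.14, 3.14, 3.14].

## Interface

Orientations are given as a rotation vector (axis times angle).
In Python, from cell import manip gives the robot as it stands.
- The arm moves only by the tool carry_out, never from a script. Its argument "steps" is a list of rows, each a list of 2 entries, a list of its own where there are three numbers: the shift along the world's x, y, z in m, then the turn, a rotation vector about the world's x, y, z in degrees. A call has 1 to 5 rows; each row shifts and turns the commanded pose from where the row before left it; what a row does not reach is not made up. A row lasts 1/12 s, in which the tool goes at most 41.7 mm and 7.16 degrees, less where a joint would pass 70% of its speed; a pose out of reach is approached as far as the arm can. A call with a gripper value outside its range is refused whole. "claw" is the opening, from -1 (shut) to 1 (fully open), set as the call begins (left out, the last holds). The fingers move at their own pace and stop on an object; "squeeze" is the grip in N (left out, the last holds). Time passes only in rows, so rows that do not move let the fingers close. It gives the time, the measured TCP pose, the force, the opening and the grip force at its end, in the units of the state.
- manip.get_obs(): the state, without advancing time (a new reading comes with each control period).
- manip.grab_frame(name): name is "side" or "top" or "wrist"; returns a dict with "image" (480x640x3 uint8, red, green, blue), "K" (3x3 intrinsics, pixels), "rvec" (rotation vector, rad) and "tvec" (3), from world to camera coordinates, as OpenCV has them; the wrist camera has in their place "hand_eye" (4x4, takes a point from camera to tool coordinates, whose origin is the TCP and whose axes are the flange's). Camera axes: x right, y down, z forward; pixel columns grow to the right and rows downward; lengths in m; the calibration is good to about 2 mm. A picture is of the moment at which its call begins: read the wrist's pose just before it. There is no depth.
- manip.finish_job(): hands the job in; it is judged then, once.
The state is a dict: "time": time; "qpos": joint angles; "qd": joint speeds; "joint_efforts": joint torques, N m; "position": TCP position; "ee_rot": TCP orientation; "ft_force": force on the tool from outside, world axes, zero at the start; "moment": the same for the moment, N m; "grip_width": opening from 0.0 (shut) to 1.0 (fully open); "grip_force": force on a finger pad.
Only numpy, scipy, OpenCV 4.12 (cv2) and the standard library are available. Lean on these libraries where they do the work, as an engineer would, in place of code of your own. Each camera call takes 0.05 s, during which the arm holds its last target. There are 200 camera calls.

## Task

A sensor probe lies loose in the cradle of the length-check fixture. Loosen the clamp knob on the sliding carriage, slide the carriage up so that its spring tip pushes the probe home against the end stop and is itself pressed in about halfway, then turn the knob tight so that the carriage stays locked like that. Do not ram the spring tip to its bottom, do not lift the probe out of the cradle, and leave the mug, the screwdriver and the foam tray where they are.

Things in the scene. Friction and masses are not known exactly. Their poses are not given: they have to be found in the camera images.
- fixture: Dark steel base plate 110 x 330 x 15 mm, fixed to the bench. Origin: centre of its underside; z up. An aluminium rail with a steel strip (36 wide, top 33 mm above the bench) runs along its y axis; on it, from -y to +y: end stop, V cradle with the probe, carriage. The end stop is a rigid steel block, top at 80 mm; its face to +y is set between y = -138 and -122 mm, differs each time, not reported.
- cradle (a point): Middle of the V cradle for the probe, on the axis of the seated probe, 60 mm above the bench; axes as the fixture's. The cradle runs along y, 80 mm long, rim 61 mm above the bench, open at both ends.
- carriage: Aluminium block 60 x 60 mm, top 70 mm above the bench. Slides along the fixture's y axis, towards -y to the end stop, from y = 120 to -10 mm in the fixture's frame. Origin: under its centre at bench level; axes as the fixture's. With the knob free it slides with about 1.5 N friction, and the spring tip pushes it back unless it is held until clamped.
- tip_root (a point): Where the spring tip leaves the carriage's front, 60 mm above the bench, in line with the probe; fixed to the carriage, axes as the fixture's. The tip, part of the carriage, is a round steel pin, 10 mm diameter, that stands 20 mm out towards -y when free. It begins to yield at 3 N, takes 6 N halfway (6 mm in), 9 N at the bottom (12 mm in).
- clamp_knob (a joint): Knob angle, rad: grows CLOCKWISE seen from above = tightening. Stops at 0 (loose) and 3.4. Below 1.0 the carriage is free; bites at 1.2, holds it against the spring tip from about 1.6, tight above 2.3. Starts tight at 2.6 to 2.9, so it takes more than one grasp either way. Turning takes about 0.1 N m free, 0.2 N m tight; stays where it is left.
- clamp_knob_grip (a point): Grip point on the knob's upright axis, over the carriage's centre, 106 mm above the bench. The knob is a black upright bar 44 long, 13 thick, from 85 to 111 mm above the bench, on a 22 mm round hub. The point's x axis runs along the bar, y across it (pinch along y from above); it turns with the knob; at joint 0 its axes are the fixture's.
- probe: Steel sensor probe: rod 16 mm diameter, 100 mm long, the last 12 mm black and thinner (12 mm), 0.1 to 0.2 kg, loose in the cradle along the fixture's y axis, black end to the carriage. Origin: on its axis at mid length, 60 mm above the bench; y along it to the black end. Up to 2.5 N slides it along. Starts 4 to 38 mm short of the end stop.
- mug: Bystander: white mug, 76 mm across, 90 mm high; origin under its centre.
- screwdriver: Bystander: screwdriver lying on the bench beside the fixture.
- foam_tray: Bystander: white foam tray 170 x 200 x 40 mm with small sensor parts standing in it (to 66 mm); origin under its centre.
Not all that is in view belongs to the job. What is meant by the probe is not brown, pink or yellow, and is the smaller of those in its own colour.

How it is judged:
By the outcome, as a careful person would: the job done as asked, in the order asked, and still so for the second after the job is handed in, with the robot touching nothing.
It also fails if it takes over 64 s, if anything falls off the work surface, if the arm or the gripper's body presses on something with over 40 N, if the wrist force passes 120 N, or if a joint passes its speed limit or range.

## Working session

There is one attempt and no reset: what is moved stays moved. The work goes in short steps, Python scripts to look and compute and a tool call to move; the robot and the scene stay as the last step left them, time stands still between calls to the robot, and variables do not carry over. Pictures are saved under pics/ and viewed, at most 10 in all, crops included, and the job is handed in when it is done.

Besides the shell and the picture viewer there is one more tool, called after "Call:" as name(argument=value, ...), one argument or row to a line, values as JSON. carry_out: Moves the arm, as the interface text tells. Its arguments: {"type":"object","properties":{"steps":{"type":"array"},"claw":{"type":"number"},"squeeze":{"type":"number"}},"required":["steps"]}

```bash
mkdir -p pics; ls; cat > h.py <<'E'
import numpy as np, cv2, json
from cell import manip
def snap(n,f):
    d=manip.grab_frame(n); cv2.imwrite(f'pics/{f}.png',d['image'][:,:,::-1])
    np.savez(f'pics/{f}.npz',**{k:np.array(v) for k,v in d.items()}); return d
def ray(d,u,v,z):
    R=cv2.Rodrigues(np.array(d['rvec'],float))[0]; t=np.array(d['tvec'],float).ravel()
    c=-R.T@t; r=R.T@np.linalg.inv(d['K'])@np.array([u,v,1.]); return c+r*(z-c[2])/r[2]
def proj(d,P):
    return cv2.projectPoints(np.array(P,float).reshape(-1,1,3),np.array(d['rvec'],float),np.array(d['tvec'],float),np.array(d['K'],float),None)[0][:,0]
E
python3 - <<'E'
from h import *
for n in('side','top'): d=snap(n,n); print(d['K'],d['rvec'],d['tvec'])
print(manip.get_obs(), manip.hold_point_z)
E
```

```text
pics
[[527.30366771   0.         318.87409543]
 [  0.         527.30366771 244.12176617]
 [  0.           0.           1.        ]] [ 2.43655506 -0.02069366  0.02790373] [-0.50969798  0.04134448  1.3165465 ]
[[612.40086114   0.         320.82415392]
 [  0.         612.40086114 242.16780483]
 [  0.           0.           1.        ]] [ 2.16551668 -2.22278559  0.07050117] [-0.00947832  0.5377656   1.76456052]
{'time': 0.1, 'qpos': array([-1.35896427e+00,  2.76539996e-01,  1.50595704e+00,  2.48240183e-05,
        1.36069520e+00, -1.21010327e-01]), 'qd': array([ 5.36281447e-04, -2.04761781e-03, -4.42843000e-03, -3.54531209e-04,
        1.76476337e-04,  3.40008832e-05]), 'joint_efforts': array([ 1.29296193e-03, -4.05454659e+01, -2.37780082e+01,  7.03894766e-02,
        2.97900382e-02, -4.22847097e-05]), 'position': array([ 0.18775814, -0.54292703,  0.17860629]), 'ee_rot': array([-3.09661259e+00, -5.20144621e-01,  7.59316579e-05]), 'ft_force': array([-0.21165759, -0.0848496 , -0.06027419]), 'moment': array([-0.03393956, -0.03362357,  0.03282112]), 'grip_force': 0.0, 'grip_width': 1.0001653489072921} 0.0188
```

View pics/top.png

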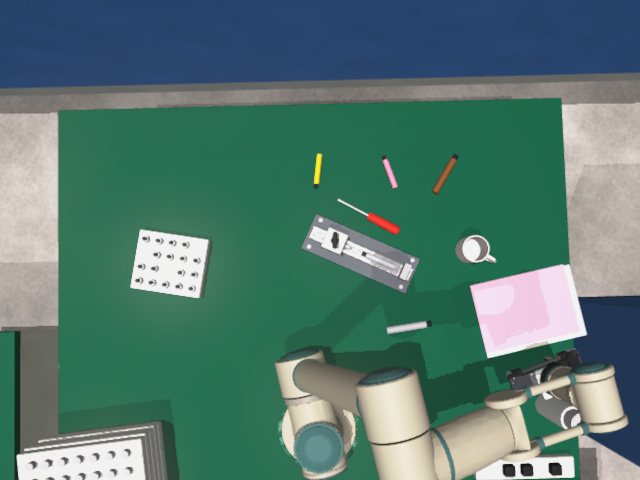

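View pics/side.png

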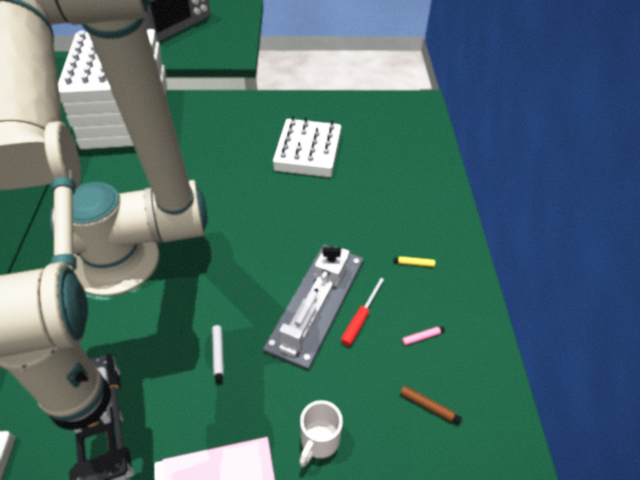

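The top view shows the fixture at about (360,253) with the carriage at its upper-left end: knob at (335,240), end stop at (407,270). The mug is at (473,250), the screwdriver at (370,215), and a larger grey decoy rod is on the bench at (408,327). The side view agrees: knob at (332,254), end stop at (290,345). I'll enlarge both.

```bash
python3 - <<'E'
from h import *
a=cv2.imread('pics/top.png')[205:300,295:425]; b=cv2.imread('pics/side.png')[235:370,255:370]
a=cv2.resize(a,None,fx=6,fy=6,interpolation=cv2.INTER_CUBIC)
cv2.imwrite('pics/c1.png',a)
d=dict(np.load('pics/top.npz'))
# plate segmentation: dark greyish (low saturation) around
for n,P in dict(k=(335,240),).items(): print(n,ray(d,*P,.111))
pl=[ray(d,u,v,.015) for u,v in[(316,215),(419,258),(406,292),(302,248)]]
print(np.round(pl,4), np.mean(pl,0)); 
print([np.linalg.norm(pl[i]-pl[i-1]) for i in range(4)])
E
```

```text
k [ 0.53671498 -0.06206583  0.111     ]
[[ 0.6171 -0.0115  0.015 ]
 [ 0.4839 -0.3075  0.015 ]
 [ 0.3864 -0.2664  0.015 ]
 [ 0.5218  0.0316  0.015 ]] [ 0.50231057 -0.13845452  0.015     ]
[np.float64(0.1045734927831932), np.float64(0.32459474598193283), np.float64(0.1058092458922214), np.float64(0.32730573449995976)]
```

View pics/c1.png

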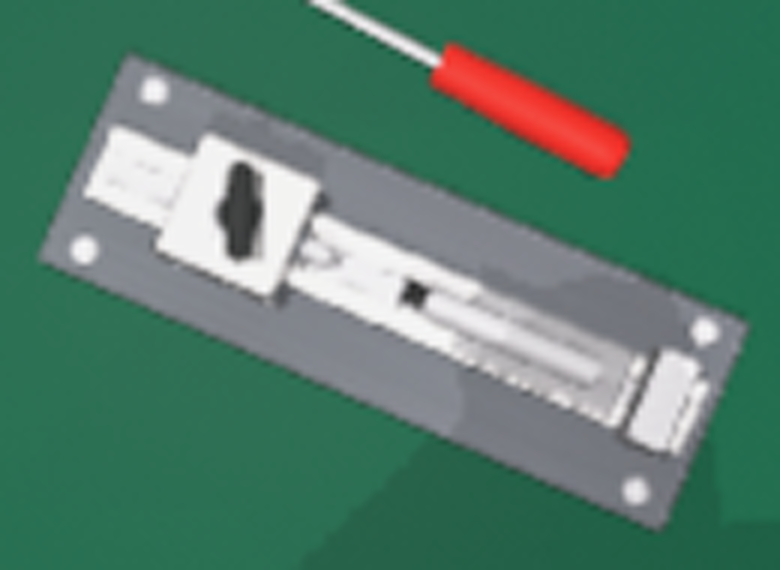

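The crop shows the plate corners at about (130,55), (748,323), (660,530) and (40,262). The carriage top is centred near (241,215). The knob bar lies nearly along image vertical, from (240,163) to (241,260). The probe runs from its black end at (405,292) to (600,375), and the stop face is near (640,400).

```bash
cat >> h.py <<'E'
def c2(u,v): return ((u+.5)/6-.5+295,(v+.5)/6-.5+205)
E
python3 - <<'E'
from h import *
d=dict(np.load('pics/top.npz'))
W=lambda p,z: ray(d,*c2(*p),z)
pl=np.array([W(p,.015) for p in[(130,55),(748,323),(660,530),(40,262)]])
print([round(np.linalg.norm(pl[i]-pl[i-1]),4) for i in range(4)])
o=pl.mean(0); yv=(pl[0]+pl[3]-pl[1]-pl[2])[:2]; yv/=np.linalg.norm(yv); xv=np.array([yv[1],-yv[0]])
xe=(pl[0]+pl[1]-pl[2]-pl[3])[:2]
print('o',o,'yaw',np.degrees(np.arctan2(xv[1],xv[0])),np.degrees(np.arctan2(xe[1],xe[0])))
F=lambda w:np.round([(w[:2]-o[:2])@xv,(w[:2]-o[:2])@yv],4)
car=np.mean([W(p,.07) for p in[(207,133),(322,183),(275,298),(158,245)]],0)
k0,k1=W((240,163),.111),W((241,260),.111)
print('car',car,F(car),'knob',(k0+k1)/2,F((k0+k1)/2),np.linalg.norm(k0-k1),'bar yaw',np.degrees(np.arctan2(*(k0-k1)[1::-1])))
print('black end',F(W((402,291),.066)),'tail',F(W((602,375),.068)),'stop top edge',F(W((665,348),.08)),F(W((628,438),.08)))
print('tool y axis', cv2.Rodrigues(manip.get_obs()['ee_rot'])[0])
E
```

```text
[np.float64(0.1098), np.float64(0.3265), np.float64(0.109), np.float64(0.3263)]
o [ 0.5021116  -0.13723322  0.015     ] yaw -24.946022538170947 -24.942384658975243
car [ 0.53823515 -0.06231422  0.07      ] [0.0012 0.0832] knob [ 0.53721552 -0.06116154  0.111     ] [-0.0003  0.0838] 0.04458620445995679 bar yaw -0.9899087238114755
black end [-0.0013 -0.0008] tail [-0.0004 -0.1024] stop top edge [ 0.0221 -0.1232] [-0.0233 -0.1237]
tool y axis [[ 9.45119202e-01  3.26725568e-01 -3.12577415e-04]
 [ 3.26725645e-01 -9.45117925e-01  1.56892508e-03]
 [ 2.17185419e-04 -1.58494828e-03 -9.99998720e-01]]
```

Call:
carry_out(
  steps=[
    [[0.023,0.032,0],[0,0,-1]],
    [[0.023,0.032,0],[0,0,-1]],
    [[0.023,0.032,0],[0,0,-1]],
    [[0.023,0.032,0],[0,0,-1]],
    [[0.023,0.032,0],[0,0,-1]],
  ],
  claw=-0.1,
)

```text
time: 0.52
position: [0.3033, -0.3817, 0.179]
ee_rot: [-3.118, -0.382, 0.0]
ft_force: [-0.5, 1.0, 0.5]
grip_width: 0.683
grip_force: 0.0
```

Call:
carry_out(
  steps=[
    [[0.023,0.032,0],[0,0,-1.5]],
    [[0.023,0.032,0],[0,0,-1.5]],
    [[0.023,0.032,0],[0,0,-1.5]],
    [[0.023,0.032,0],[0,0,-1.5]],
    [[0.023,0.032,0],[0,0,-1.5]],
  ],
)

```text
time: 0.93
position: [0.4183, -0.2216, 0.1792]
ee_rot: [-3.136, -0.178, 0.0]
ft_force: [0.4, -0.4, 0.5]
grip_width: 0.452
grip_force: 0.0
```

Call:
carry_out(
  steps=[
    [[0.023,0.032,0],[0,0,-1.5]],
    [[0.023,0.032,0],[0,0,-1.5]],
    [[0.023,0.032,0],[0,0,-1.5]],
    [[0.023,0.032,0],[0,0,-1.5]],
    [[0.023,0.032,0],[0,0,-1.5]],
  ],
)

```text
time: 1.35
position: [0.5333, -0.0615, 0.1791]
ee_rot: [3.141, -0.027, -0.001]
ft_force: [0.4, -0.7, 0.4]
grip_width: 0.45
grip_force: 0.0
```

```bash
cat >> h.py <<'E'
def wpose(o,d):
    T=np.eye(4); T[:3,:3]=cv2.Rodrigues(o['ee_rot'])[0]; T[:3,3]=o['position']
    M=np.linalg.inv(T@d['hand_eye']); d['rvec']=cv2.Rodrigues(M[:3,:3])[0]; d['tvec']=M[:3,3]; return d
def wsnap(f):
    o=manip.get_obs(); d=wpose(o,snap('wrist',f)); np.savez(f'pics/{f}.npz',**d); return d
E
python3 - <<'E'
from h import *
d=wsnap('w1'); print(d['hand_eye'].round(3)); print(proj(d,[[.5372,-.0612,.111],[.5372+.022,-.0612,.111],[.5372-.022,-.0612,.111]]))
E
```

```text
[[ 0.    -0.973 -0.232  0.067]
 [ 1.     0.    -0.001 -0.   ]
 [ 0.001 -0.232  0.973 -0.206]
 [ 0.     0.     0.     1.   ]]
[[316.95475827 236.97011585]
 [316.44401568 207.72939483]
 [317.44723852 265.16529237]]
```

View pics/w1.png

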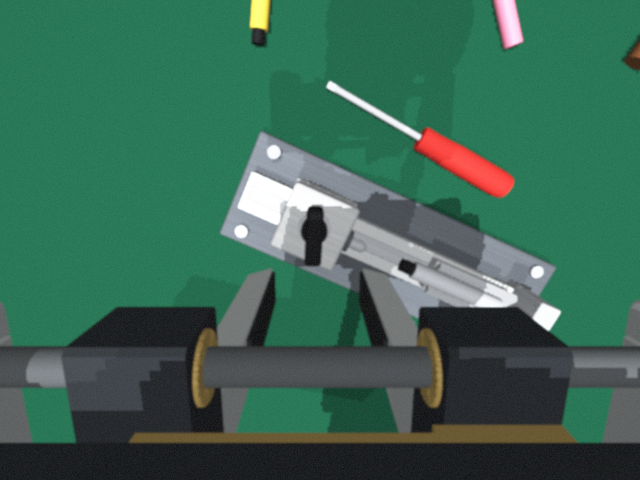

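The wrist view shows the knob bar from (315,206) to (313,265), within about 2 mm of the prediction, so I'll descend and grip it.

Call:
carry_out(
  steps=[
    [[0.004,0.001,-0.03],[0,0,-1]],
    [[0,0,-0.03],[0,0,0]],
    [[0,0,-0.02],[0,0,0]],
    [[0,0,-0.01],[0,0,0]],
    [[0,0,0],[0,0,0]],
  ],
)

```text
time: 1.82
position: [0.5346, -0.0621, 0.0868]
ee_rot: [-3.14, 0.053, 0.009]
ft_force: [-0.7, -0.2, -0.9]
grip_width: 0.449
grip_force: 0.0
```

Call:
carry_out(
  steps=[
    [[0,0,0],[0,0,0]],
    [[0,0,0],[0,0,0]],
    [[0,0,0],[0,0,0]],
    [[0,0,0],[0,0,0]],
    [[0,0,0],[0,0,0]],
  ],
  claw=-1,
  squeeze=30,
)

```text
time: 2.23
position: [0.5375, -0.0628, 0.0904]
ee_rot: [3.141, -0.053, 0.003]
ft_force: [0.7, 0.9, 0.6]
grip_width: 0.132
grip_force: 0.0
```

Call:
carry_out(
  steps=[
    [[0,0,0],[0,0,0]],
    [[0,0,0],[0,0,0]],
  ],
)

```text
time: 2.4
position: [0.537, -0.0626, 0.0898]
ee_rot: [3.141, -0.053, 0.001]
ft_force: [-0.2, 0.3, 0.2]
grip_width: 0.013
grip_force: 0.0
```

```bash
python3 - <<'E'
from h import *
d=wsnap('w2'); print(proj(d,[[.5372,-.0605,.111]]))
s=snap('side','s2')['image'][190:330,240:420,::-1]; t=snap('top','t2')['image'][180:300,270:430,::-1]
a=cv2.resize(d['image'][:,:,::-1],(400,300)); s=cv2.resize(s,(400,300)); t=cv2.resize(t,(400,300))
cv2.imwrite('pics/m2.png',np.vstack([np.hstack([a,s]),np.hstack([t,t*0])]))
E
```

```text
[[313.63786255 282.65437283]]
```

View pics/m2.png

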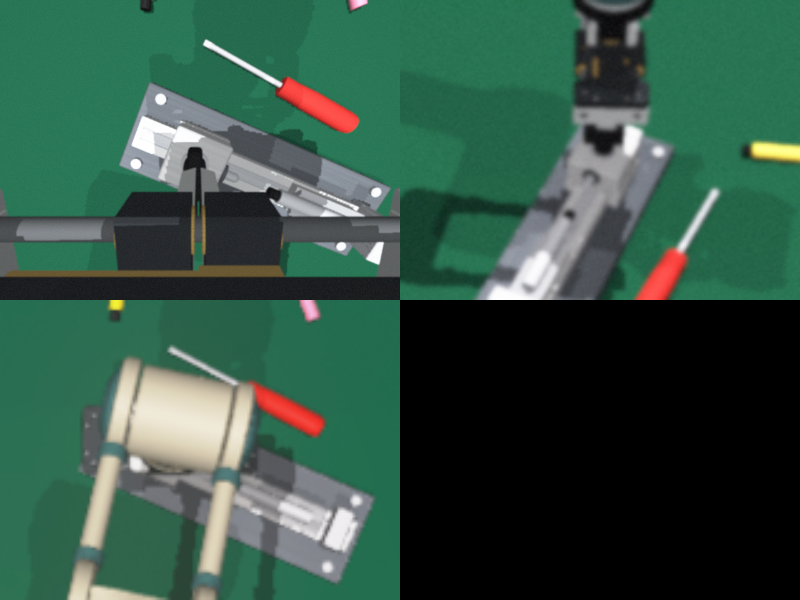

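```bash
python3 - <<'E'
from h import *
a=cv2.imread('pics/w2.png')[200:380,240:400]; s=cv2.imread('pics/s2.png')[205:285,300:372]
a=cv2.resize(a,(400,450),interpolation=2); s=cv2.resize(s,(400,450),interpolation=2)
cv2.imwrite('pics/m3.png',np.hstack([a,s])); 
d=dict(np.load('pics/s2.npz')); o=manip.get_obs()
print(o['position'],o['grip_width'],o['grip_force'],proj(d,[o['position'],o['position']+[0,0,.08],[.5372,-.0605,.111],[.5372,-.0605,.07]]))
E
```

```text
[ 0.53686165 -0.06248335  0.08946085] 0.003858079156332105 0.0 [[331.68492633 255.73874924]
 [332.89036188 232.80072014]
 [332.11183831 249.12371734]
 [331.52173086 260.31472078]]
```

View pics/m3.png

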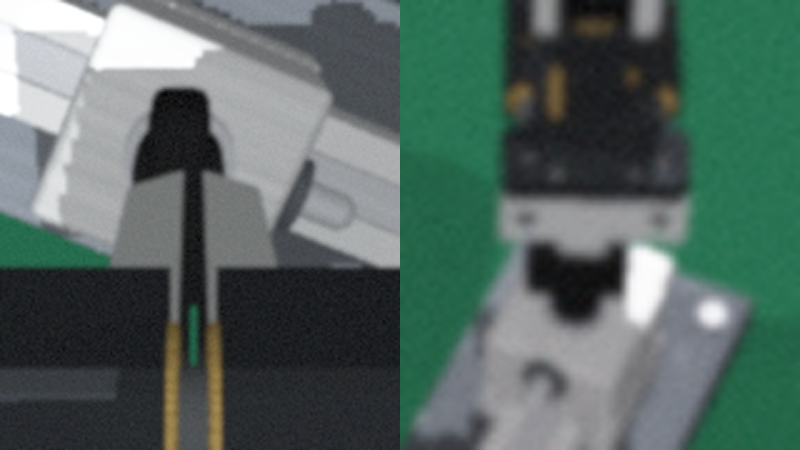

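```bash
python3 - <<'E'
from h import *
d=dict(np.load('pics/w2.npz')); o=manip.get_obs(); p=o['position']
print(p,'tip',proj(d,[p,p+[.008,0,0],p+[.008,0,.02],p+[.008,0,.04]]).round(1).tolist())
for z in(.111,.085): print(z,proj(d,[[.559,-.0625,z],[.5372,-.0625,z],[.5152,-.0625,z]]).round(1).tolist())
print(proj(d,[[.5382,-.0623,.07],[.5382+.0272-.0126*0,-.0623,.07]]).round(1).tolist())
E
```

```text
[ 0.53686165 -0.06248335  0.08946085] tip [[317.4, 270.3], [317.0, 256.9], [317.0, 267.5], [317.0, 280.5]]
0.111 [[316.1, 241.6], [317.5, 282.5], [318.9, 321.7]]
0.085 [[316.2, 231.0], [317.4, 267.4], [318.7, 302.5]]
[[317.0, 258.6], [315.5, 215.5]]
```

The wrist crop shows both fingers shut right over the bar line: tips at about row 268, bar ahead of them at rows 236–268. The reported width is near 0, so they closed on nothing, apparently above the bar. I'll open, go lower and close again.

Call:
carry_out(
  steps=[
    [[0,0,0.01],[0,0,0]],
    [[0,0,0],[0,0,0]],
    [[0,0,0],[0,0,0]],
    [[0,0,0],[0,0,0]],
    [[0,0,0],[0,0,0]],
  ],
  claw=-0.1,
)

```text
time: 2.97
position: [0.5367, -0.0625, 0.0994]
ee_rot: [3.141, -0.053, -0.0]
ft_force: [-0.4, -0.4, 0.2]
grip_width: 0.321
grip_force: 0.0
```

Call:
carry_out(
  steps=[
    [[0,0,0],[0,0,0]],
    [[0,0,-0.008],[0,0,0]],
    [[0,0,-0.008],[0,0,0]],
    [[0,0,-0.007],[0,0,0]],
    [[0,0,0],[0,0,0]],
  ],
)

```text
time: 3.38
position: [0.5351, -0.0621, 0.0741]
ee_rot: [-3.14, 0.053, 0.007]
ft_force: [-0.8, 0.1, -0.3]
grip_width: 0.451
grip_force: 0.0
```

Call:
carry_out(
  steps=[
    [[0,0,0],[0,0,0]],
    [[0,0,0],[0,0,0]],
    [[0,0,0],[0,0,0]],
    [[0,0,0],[0,0,0]],
    [[0,0,0],[0,0,0]],
  ],
  claw=-1,
  squeeze=30,
)

```text
time: 3.8
position: [0.537, -0.0592, 0.0767]
ee_rot: [-3.135, 0.056, -0.001]
ft_force: [1.2, 11.2, 2.5]
grip_width: 0.134
grip_force: 27.4
```

Call:
carry_out(
  steps=[
    [[0,0,0],[0,0,0]],
    [[0,0,0],[0,0,0]],
  ],
)

```text
time: 3.97
position: [0.537, -0.0592, 0.0767]
ee_rot: [-3.135, 0.055, -0.001]
ft_force: [0.5, 7.7, 1.4]
grip_width: 0.136
grip_force: 30.0
```

Gripped: 12.8 mm is the bar. The grip is probably shallow, so I'll re-seat it a little lower and centred.

Call:
carry_out(
  steps=[
    [[0,0.003,0],[0,0,0]],
    [[0,0,0],[0,0,0]],
    [[0,0,-0.004],[0,0,0]],
    [[0,0,-0.004],[0,0,0]],
    [[0,0,0],[0,0,0]],
  ],
  claw=-0.5,
)

```text
time: 4.38
position: [0.5361, -0.0597, 0.0675]
ee_rot: [3.141, -0.053, -0.003]
ft_force: [-0.5, -0.6, 0.1]
grip_width: 0.248
grip_force: 0.0
```

Call:
carry_out(
  steps=[
    [[0,0,0],[0,0,0]],
    [[0,0,0],[0,0,0]],
    [[0,0,0],[0,0,0]],
    [[0,0,0],[0,0,0]],
  ],
  claw=-1,
  squeeze=30,
)

```text
time: 4.72
position: [0.5368, -0.0591, 0.0682]
ee_rot: [-3.14, 0.053, 0.0]
ft_force: [1.2, 0.9, -0.5]
grip_width: 0.141
grip_force: 30.0
```

Call:
carry_out(
  steps=[
    [[0,0,0],[0,0,6]],
    [[0,0,0],[0,0,6]],
    [[0,0,0],[0,0,6]],
    [[0,0,0],[0,0,6]],
    [[0,0,0],[0,0,6]],
  ],
)

```text
time: 5.13
position: [0.5367, -0.0587, 0.0682]
ee_rot: [-3.045, -0.769, -0.0]
ft_force: [0.6, 2.4, -1.8]
grip_width: 0.136
grip_force: 30.0
```

Call:
carry_out(
  steps=[
    [[0,0,0],[0,0,7]],
    [[0,0,0],[0,0,7]],
    [[0,0,0],[0,0,7]],
    [[0,0,0],[0,0,7]],
    [[0,0,0],[0,0,7]],
  ],
)

```text
time: 5.55
position: [0.5363, -0.0583, 0.0681]
ee_rot: [-2.671, -1.649, -0.0]
ft_force: [-1.0, 3.3, -1.5]
grip_width: 0.134
grip_force: 30.0
```

Call:
carry_out(
  steps=[
    [[0,0,0],[0,0,7]],
    [[0,0,0],[0,0,7]],
    [[0,0,0],[0,0,7]],
    [[0,0,0],[0,0,7]],
    [[0,0,0],[0,0,7]],
  ],
)

```text
time: 5.97
position: [0.5357, -0.0586, 0.0682]
ee_rot: [-2.051, -2.376, 0.0]
ft_force: [-1.9, 2.5, -0.4]
grip_width: 0.135
grip_force: 30.0
```

Call:
carry_out(
  steps=[
    [[0,0,0],[0,0,7]],
    [[0,0,0],[0,0,7]],
    [[0,0,0],[0,0,7]],
    [[0,0,0],[0,0,6]],
    [[0,0,0],[0,0,0]],
  ],
)

```text
time: 6.38
position: [0.5353, -0.0587, 0.0681]
ee_rot: [-1.445, -2.786, 0.0]
ft_force: [-2.0, 3.3, -0.0]
grip_width: 0.139
grip_force: 30.0
```

```bash
python3 - <<'E'
from h import *
o=manip.get_obs(); print(o['qpos'].round(3),o['ft_force'],o['moment'],o['position'])
R=cv2.Rodrigues(o['ee_rot'])[0]; print(np.degrees(np.arctan2(R[1,0],R[0,0])))
E
```

```text
[-2.390e-01  3.100e-01  1.751e+00  1.000e-03  1.083e+00 -8.530e-01] [-2.02242928  3.27445954 -0.02398424] [0.57310571 0.29702471 0.12468921] [ 0.53526267 -0.05871563  0.06814495]
125.16010480763167
```

Knob is loose, about 0.5 rad. Now the slide, about 63 mm toward the stop.

Call:
carry_out(
  steps=[
    [[-0.0025,-0.0054,0],[0,0,0]],
    [[-0.0025,-0.0054,0],[0,0,0]],
    [[-0.0025,-0.0054,0],[0,0,0]],
    [[-0.0025,-0.0054,0],[0,0,0]],
    [[-0.0025,-0.0054,0],[0,0,0]],
  ],
)

```text
time: 6.8
position: [0.5224, -0.0863, 0.0681]
ee_rot: [-1.45, -2.783, 0.0]
ft_force: [-4.3, 3.2, 2.1]
grip_width: 0.134
grip_force: 30.0
```

Call:
carry_out(
  steps=[
    [[-0.0017,-0.0036,0],[0,0,0]],
    [[-0.0017,-0.0036,0],[0,0,0]],
    [[-0.0017,-0.0036,0],[0,0,0]],
    [[-0.0017,-0.0036,0],[0,0,0]],
    [[-0.0017,-0.0036,0],[0,0,0]],
  ],
)

```text
time: 7.22
position: [0.514, -0.104, 0.0681]
ee_rot: [-1.451, -2.783, -0.001]
ft_force: [-3.8, 4.2, 1.7]
grip_width: 0.136
grip_force: 30.0
```

```bash
cat >>h.py <<'E'
XV=np.array([.9067,-.4218]);YV=np.array([.4218,.9067]);O=np.array([.5021,-.1372])
def st():
    o=manip.get_obs(); p=o['position'][:2]; f=o['ft_force'][:2]
    print('t',round(o['time'],2),'fix xy',((p-O)@XV).round(4),((p-O)@YV).round(4),'F xy',(f@XV).round(2),(f@YV).round(2),'w',o['grip_width'].round(3))
E
python3 -c "from h import *;st()"
```

```text
Traceback (most recent call last):
  File "h.py", line 20, in st
    print('t',round(o['time'],2),'fix xy',((p-O)@XV).round(4),((p-O)@YV).round(4),'F xy',(f@XV).round(2),(f@YV).round(2),'w',o['grip_width'].round(3))
                                                                                                                             ^^^^^^^^^^^^^^^^^^^^^
AttributeError: 'float' object has no attribute 'round'
```

Call:
carry_out(
  steps=[
    [[-0.0018,-0.0003,0],[0,0,0]],
    [[-0.0004,-0.0009,0],[0,0,0]],
    [[-0.0004,-0.0009,0],[0,0,0]],
    [[-0.0004,-0.0009,0],[0,0,0]],
    [[-0.0004,-0.0009,0],[0,0,0]],
  ],
)

```text
time: 7.63
position: [0.512, -0.1082, 0.0681]
ee_rot: [-1.449, -2.786, -0.0]
ft_force: [-1.4, 3.6, -1.7]
grip_width: 0.134
grip_force: 30.0
```

```bash
sed -i "s/o\['grip_width'\].round(3)/round(o['grip_width'],3)/" h.py
python3 - <<'E'
from h import *
st(); d=wsnap('w3')
s=snap('side','s3')['image'][225:365,250:375,::-1]
cv2.imwrite('pics/m4.png',np.hstack([cv2.resize(d['image'][:,:,::-1],(400,300)),cv2.resize(s,(400,300),interpolation=2)]))
E
```

```text
t 7.63 fix xy -0.0032 0.0305 F xy -2.77 2.68 w 0.134
```

View pics/m4.png

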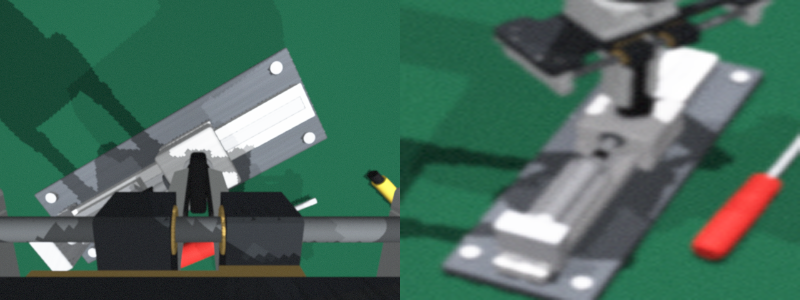

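The side crop shows the carriage right behind the probe, whose black end is at about (605,150). The knob is held in the fingers. I'll go on in small steps, watching the force.

Call:
carry_out(
  steps=[
    [[-0.0004,-0.0009,0],[0,0,0]],
    [[-0.0004,-0.0009,0],[0,0,0]],
    [[0,0,0],[0,0,0]],
  ],
)

```text
time: 7.98
position: [0.5112, -0.11, 0.0681]
ee_rot: [-1.449, -2.787, -0.0]
ft_force: [-2.9, 4.6, -3.5]
grip_width: 0.133
grip_force: 30.0
```

Call:
carry_out(
  steps=[
    [[-0.0004,-0.0009,0],[0,0,0]],
    [[-0.0004,-0.0009,0],[0,0,0]],
    [[0,0,0],[0,0,0]],
  ],
)

```text
time: 8.23
position: [0.5107, -0.1111, 0.0682]
ee_rot: [-1.449, -2.786, -0.002]
ft_force: [-2.3, 5.2, -3.9]
grip_width: 0.137
grip_force: 30.0
```

Call:
carry_out(
  steps=[
    [[-0.0004,-0.0009,0],[0,0,0]],
    [[-0.0004,-0.0009,0],[0,0,0]],
    [[0,0,0],[0,0,0]],
  ],
)

```text
time: 8.48
position: [0.51, -0.1126, 0.0682]
ee_rot: [-1.449, -2.786, -0.003]
ft_force: [-0.4, 6.6, -2.5]
grip_width: 0.132
grip_force: 30.0
```

```bash
python3 -c "from h import *;st()"
```

```text
t 8.48 fix xy -0.0032 0.0257 F xy -3.11 5.82 w 0.132
```

Call:
carry_out(
  steps=[
    [[-0.0004,-0.0009,0],[0,0,0]],
    [[-0.0004,-0.0009,0],[0,0,0]],
    [[0,0,0],[0,0,0]],
  ],
)

```text
time: 8.73
position: [0.5093, -0.114, 0.0682]
ee_rot: [-1.45, -2.786, -0.004]
ft_force: [-1.1, 7.5, -3.4]
grip_width: 0.134
grip_force: 30.0
```

```bash
python3 -c "from h import *;st()"
```

```text
t 8.73 fix xy -0.0032 0.024 F xy -4.2 6.34 w 0.134
```

Call:
carry_out(
  steps=[
    [[-0.0004,-0.0009,0],[0,0,0]],
    [[-0.0002,-0.0005,0],[0,0,0]],
    [[0,0,0],[0,0,0]],
  ],
)

```text
time: 8.98
position: [0.5088, -0.1151, 0.0681]
ee_rot: [-1.45, -2.786, -0.005]
ft_force: [-1.2, 7.3, -3.7]
grip_width: 0.137
grip_force: 30.0
```

```bash
python3 - <<'E'
from h import *
st(); d=wsnap('w4')
f=[]
for i in range(8):
    manip.grab_frame('side'); f.append(manip.get_obs()['ft_force'][:2]@YV)
print(np.round(f,2)); st()
s=snap('side','s4')['image'][265:345,275:345,::-1]
w=d['image'][200:400,40:360,::-1]
cv2.imwrite('pics/m5.png',np.hstack([cv2.resize(s,(525,600),interpolation=2)]))
E
```

```text
t 8.98 fix xy -0.0032 0.0228 F xy -4.18 6.08 w 0.137
[7.06 7.04 6.96 6.9  6.79 6.46 7.08 6.04]
t 9.43 fix xy -0.0032 0.0228 F xy -4.05 6.04 w 0.135
```

View pics/m5.png

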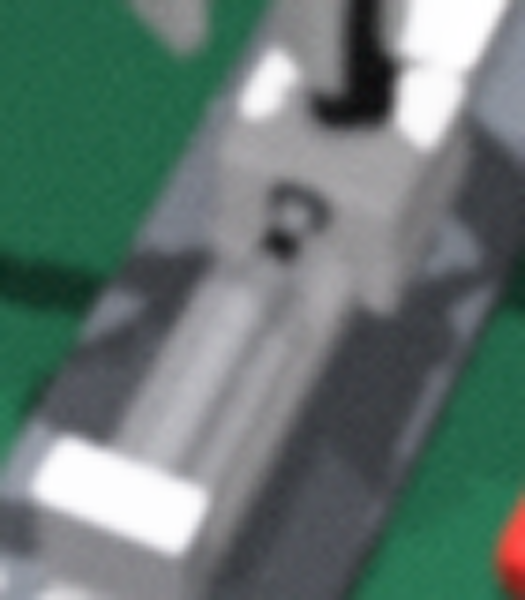

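The side crop shows the probe's black end (280,243) just in front of the carriage ring (300,210), with its far end at the stop. Force is about 6.8 N, so another ~2 mm gives half stroke.

Call:
carry_out(
  steps=[
    [[-0.0004,-0.0009,0],[0,0,0]],
    [[-0.0004,-0.0009,0],[0,0,0]],
    [[0,0,0],[0,0,0]],
  ],
)

```text
time: 9.73
position: [0.5081, -0.1167, 0.0681]
ee_rot: [-1.45, -2.785, -0.006]
ft_force: [-0.0, 8.8, -3.3]
grip_width: 0.138
grip_force: 30.0
```

```bash
python3 - <<'E'
from h import *
f=[]
for i in range(4):
    manip.grab_frame('side'); f.append(manip.get_obs()['ft_force'][:2]@YV)
print(np.round(f,2)); st()
E
```

```text
[7.21 7.41 7.33 7.65]
t 9.93 fix xy -0.0032 0.0211 F xy -3.45 7.65 w 0.133
```

About half stroke by force (7.5 N, including ~1.5 N friction) and by position. Now tightening while holding.

Call:
carry_out(
  steps=[
    [[0.0001,0,0],[0,0,-7]],
    [[0.0001,0,0],[0,0,-7]],
    [[0.0001,0,0],[0,0,-7]],
    [[0.0001,0,0],[0,0,-7]],
    [[0.0001,0,0],[0,0,-7]],
  ],
)

```text
time: 10.35
position: [0.5086, -0.1165, 0.0682]
ee_rot: [-2.226, -2.213, -0.005]
ft_force: [-0.6, 9.0, -3.1]
grip_width: 0.139
grip_force: 30.0
```

```bash
python3 -c "from h import *;st()"
```

```text
t 10.35 fix xy -0.0028 0.0215 F xy -4.31 7.92 w 0.139
```

Call:
carry_out(
  steps=[
    [[0.0001,0,0],[0,0,-7]],
    [[0.0001,0,0],[0,0,-7]],
    [[0.0001,0,0],[0,0,-7]],
    [[0.0001,0,0],[0,0,-7]],
    [[0.0001,0,0],[0,0,-7]],
  ],
)

```text
time: 10.77
position: [0.5091, -0.1167, 0.0682]
ee_rot: [-2.788, -1.442, -0.003]
ft_force: [-1.4, 8.2, -3.2]
grip_width: 0.136
grip_force: 30.0
```

Call:
carry_out(
  steps=[
    [[0.0001,0,0],[0,0,-7]],
    [[0.0001,0,0],[0,0,-7]],
    [[0.0001,0,0],[0,0,-7]],
    [[0.0001,0,0],[0,0,-7]],
    [[0.0001,0,0],[0,0,-7]],
  ],
)

```text
time: 11.18
position: [0.5094, -0.1171, 0.0682]
ee_rot: [-3.093, -0.537, -0.001]
ft_force: [-1.5, 7.6, -2.4]
grip_width: 0.132
grip_force: 30.0
```

Call:
carry_out(
  steps=[
    [[0,0,0],[0,0,-7]],
    [[0,0,0],[0,0,-7]],
    [[0,0,0],[0,0,-4]],
    [[0,0,0],[0,0,0]],
    [[0,0,0],[0,0,0]],
  ],
)

```text
time: 11.6
position: [0.5094, -0.1174, 0.0682]
ee_rot: [-3.139, -0.055, -0.0]
ft_force: [-1.0, 6.8, -3.0]
grip_width: 0.133
grip_force: 30.0
```

```bash
python3 - <<'E'
from h import *
st(); o=manip.get_obs();R=cv2.Rodrigues(o['ee_rot'])[0]; print(np.degrees(np.arctan2(R[1,0],R[0,0])),o['qpos'],o['moment'])
E
```

```text
t 11.6 fix xy -0.0017 0.0211 F xy -3.81 5.72 w 0.133
2.0151801052975444 [-0.3614359   0.28751716  1.78647767  0.00259496  1.06836681  1.1729382 ] [ 1.26480543  0.27908469 -0.08121417]
```

Call:
carry_out(
  steps=[
    [[0,0,0],[0,0,0]],
    [[0,0,0],[0,0,0]],
    [[0,0,0],[0,0,0]],
    [[0,0,0],[0,0,0]],
    [[0,0,0],[0,0,0]],
  ],
  claw=-0.2,
)

```text
time: 12.02
position: [0.5103, -0.1197, 0.0689]
ee_rot: [3.14, 0.056, 0.003]
ft_force: [-0.1, 0.4, -0.3]
grip_width: 0.394
grip_force: 0.0
```

Call:
carry_out(
  steps=[
    [[0,0,0.015],[0,0,0]],
    [[0,0,0.03],[0,0,0]],
    [[0,0,0.03],[0,0,0]],
    [[0,0,0.04],[0,0,0]],
    [[0,0,0.04],[0,0,0]],
  ],
)

```text
time: 12.43
position: [0.5089, -0.119, 0.2248]
ee_rot: [3.141, 0.056, -0.001]
ft_force: [0.4, -0.6, 0.8]
grip_width: 0.4
grip_force: 0.0
```

Call:
carry_out(
  steps=[
    [[-0.03,-0.02,0.01],[0,0,0]],
    [[-0.03,-0.02,0],[0,0,0]],
    [[-0.02,-0.01,0],[0,0,0]],
    [[0,0,0],[0,0,0]],
    [[0,0,0],[0,0,0]],
  ],
)

```text
time: 12.85
position: [0.4293, -0.1695, 0.234]
ee_rot: [3.14, 0.053, 0.003]
ft_force: [0.5, 0.1, -0.4]
grip_width: 0.405
grip_force: 0.0
```

```bash
python3 - <<'E'
from h import *
st(); d=wsnap('w5')
cv2.imwrite('pics/m6.png',cv2.resize(d['image'][100:340,160:480,::-1],(800,600),interpolation=2))
E
```

```text
t 12.85 fix xy -0.0524 -0.06 F xy 0.43 0.26 w 0.405
```

View pics/m6.png

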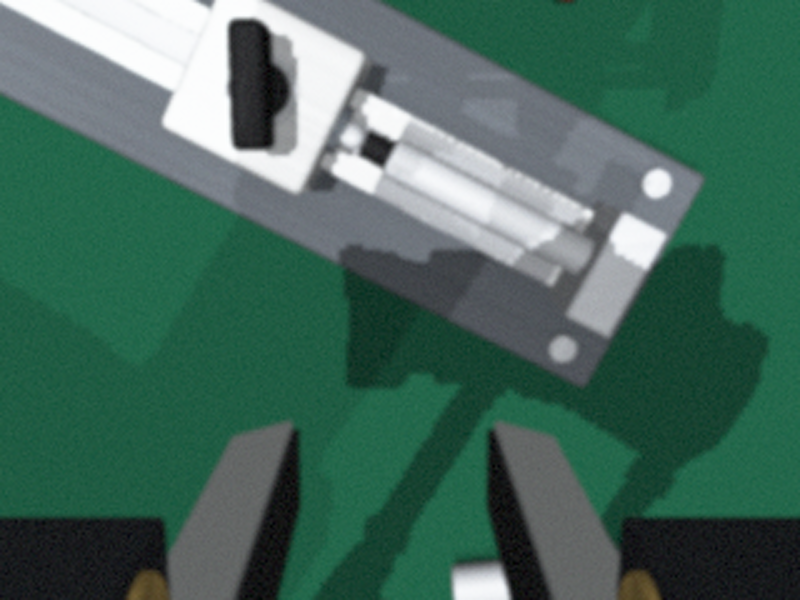

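```bash
python3 - <<'E'
from h import *
d=dict(np.load('pics/w5.npz'))
F=lambda p,z:(lambda w:np.round([(w[:2]-O)@XV,(w[:2]-O)@YV],4))(ray(d,p[0]/2.5+160,p[1]/2.5+100,z))
for n,p,z in[('car front a',(367,58),.07),('car front b',(301,192),.07),('black tip',(365,143),.063),('black/steel',(392,157),.064),('tail',(590,262),.064),('stop a',(625,212),.08),('stop b',(567,315),.08),('knob a',(250,20),.111),('knob b',(252,148),.111),('plate c',(703,180),.015),('plate c2',(585,386),.015)]: print(n,F(p,z))
E
```

```text
car front a [ 0.0252 -0.0095]
car front b [-0.031  -0.0089]
black tip [-0.0033 -0.0227]
black/steel [-0.0032 -0.0345]
tail [-0.0041 -0.1242]
stop a [ 0.019  -0.1225]
stop b [-0.0258 -0.1224]
knob a [0.0164 0.0283]
knob b [-0.021   0.0102]
plate c [ 0.0492 -0.1632]
plate c2 [-0.0574 -0.1634]
```

The wrist crop shows the probe seated: black end at (365,143), tail at the stop face near (590,262). About 13.5 mm of tip is exposed, so it is pressed in about 6.5 mm. The knob is at about 2.7 rad, which is tight, and the gripper is clear.

```bash
python3 -c "
from cell import manip; print(manip.finish_job())"
```

```text
the job is handed in; nothing more can be done
None
```

The job is handed in: the probe is home against the end stop, the spring tip is pressed in about 6.5 of 12 mm, and the carriage is locked with the knob at about 2.7 rad, after about 13 s of the 64 s allowed.

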